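# Jack up the marked end of an insect hotel and hold it

## Task

The marked end of the filled insect hotel has to be off the bench so that a foot can be fitted under it. Set the small lever jack upright on the bench with its saddle centred under the red mark of the hotel's lift plate, then pump its yellow handle pad: one trial stroke fully down and let it come fully back up, then fully down again, and finish while still holding the handle down with the hotel's end raised. Lift the hotel only with the jack, do not handle or shove the hotel itself, and leave the mallet, glue bottle and log round where they are.

Things in the scene. Friction and masses are not known exactly. Their poses are not given: they have to be found in the camera images.
- jack: Teal lever jack, about 0.8 kg, loose on the bench. Origin on the bench directly under its pump block; x points forward to the saddle, y to its left, z up. Steel base plate 280 x 90 mm, 8 mm thick, from x = -175 to +105 mm. Pump block 60 mm along x, 36 mm along y, its top 67 mm above the bench, centred on the origin. Round ram housing 46 mm across at x = +85 mm, top 55 mm above the bench. The pump block can be gripped from above across y; the jack may be carried or slid
- jack_block (a point): Point inside the pump block of the jack, 45 mm above the base's underside; axes as the jack's
- saddle (a point): Centre of the top face of the jack's dark round saddle (38 mm across), 85 mm ahead of the jack's origin; 70 mm above the bench with the handle up, 110 mm with the handle fully down; axes as the jack's
- pump_handle (a joint): Angle of the pump handle: 0 rad = fully up (a light spring and the load bring it back there when it is let go), 0.6 rad = fully down at its stop. The saddle rises 40 mm in proportion to this angle. Pressing the pad down takes 1 to 4 N unloaded and 6 to 11 N with the hotel on the saddle. The hinge runs along the jack's y through x = -34 mm, 50 mm above the bench
- handle_pad (a point): Centre of the top face of the yellow pad (50 mm along x, 36 mm along y, 12 mm thick) on the end of the handle, 120 mm from the hinge; 139 mm behind the jack's origin and 113 mm above the bench when up, about 153 mm behind and 44 mm above the bench when fully down (always over the base plate). It is pressed from above; the pad is tilted 0.25 rad one way when up, level half-way, and 0.35 rad the other way when down
- hotel: Insect hotel: pine box 340 x 150 x 130 mm lying with its filling of log rounds and bamboo upward, 1.6 to 2.5 kg, loose on the bench. Origin on the bench directly below the red mark; x points from the mark to the box and on along its length (the box begins at x = 45 mm), z up
- lift_mark (a point): Centre of the red mark (28 mm disc, also seen on top) on the underside of the steel lift plate, 85 mm above the bench with the hotel down. The plate is 50 mm wide along the hotel's y, 6 mm thick, and sticks out 70 mm from the end of the box, 25 mm past the mark; axes as the hotel's. The jack goes in under it with its x along the hotel's x
- hotel_far_end (a point): Middle of the bottom edge of the hotel's other end, on which it tips (stays on the bench; each stroke of the jack draws it some 5 mm towards the jack, which is allowed); axes as the hotel's
- mallet: Wooden mallet lying on the bench, to be left alone; about 260 mm long with a 60 x 100 x 50 mm head, origin under the middle of its head, x from handle to head
- glue: White glue bottle, 58 mm across and 150 mm tall, to be left alone; origin at its foot
- log_round: Cut log round with bored holes, 72 mm across and 50 mm tall, to be left alone; origin under its centre

How it is judged:
On the way, in this order (a step that is already met when the one before it is completed fails the run):
1. the jack stands upright on the bench with its saddle under the red mark and its handle up (horizontal distance between saddle and lift_mark below 0.013 m and value of joint pump_handle below 0.1 rad and height (world z) of jack below 0.003 m and angle between jack's own z axis and vertical below 0.05 rad), for 0.2 s.
2. trial stroke: the handle is down and the jack raises the mark (value of joint pump_handle above 0.52 rad and height (world z) of lift_mark above 0.1 m and contact force between jack and hotel above 2 N), for 0.1 s.
3. the handle is back up and the hotel down again (value of joint pump_handle below 0.1 rad and height (world z) of lift_mark below 0.089 m), for 0.1 s.
At the end, for the whole second after the job is handed in: Handle held down by the arm (over 0.52 of 0.6 rad, over 1.5 N); red mark over 100 mm above the bench, carried by the jack, saddle within 17 mm of it from above; jack upright, hotel still and untouched, far end on the bench, shifted under 40 mm; the other things within 30 mm of their places (all of step 2 and contact force between any of the fingers, the arm and jack above 1.5 N and horizontal distance between saddle and lift_mark below 0.017 m and contact force between each of the arm, the fingers and hotel below 0.5 N and angle between jack's own z axis and vertical below 0.06 rad and height (world z) of hotel_far_end below 0.006 m and distance of hotel_far_end from where it was at the start of the episode below 0.04 m and linear speed of hotel below 0.02 m/s and distance of each of mallet, glue, log_round from where it was at the start of the episode below 0.03 m); the arm keeps its last pose, push and grip.
It fails at once if the hotel is handled or shoved by the arm (contact force between any of the arm, the fingers and hotel above 5 N).
It fails at once if the hotel is shifted on the bench (distance of hotel_far_end from where it was at the start of the episode above 0.06 m).
It fails at once if the glue bottle is knocked over (angle between glue's own z axis and vertical above 0.5 rad).
It also fails if it takes over 64 s, if anything falls off the work surface, if the arm or the gripper's body presses on something with over 40 N, if the wrist force passes 120 N, or if a joint passes its speed limit or range.

## Robot

A 7-joint arm with a two-finger parallel gripper is mounted at the origin on the work surface. World frame = base frame: x ahead of the robot, y to its left, z up, the work surface at z = 0. Lengths are in m, angles in rad, forces in N, time in s.
With the tool pointing down it reaches from about 0.4 to 0.875 m from the base axis. Payload 19.3 kg.
Tool frame: the origin (TCP) lies at the very end of the fingers, on their centre line; the grasp point (between the pads) lies grip_point_offset behind it (grip_point_offset is the distance from the TCP to the grasp point, in m); z points along the fingers, y is the line along which they close (so a half turn about z gives the same grasp; the last joint's range is limited). The gripper opens to 85 mm and grips with 20 to 120 N. Pads are 22 mm wide; open, the fingers measure 114 mm over their backs; the gripper's body (76 mm by 85 mm) begins 54 mm behind the grasp point. The pads swing forward as they close: fully open they stand 13 mm farther back than shut.
Start: joints at [1.134, 0.521, -0.036, 1.599, 0.021, 1.021, -0.113], TCP at [0.224, -0.583, 0.231] pointing down, gripper open.
Joint ranges: [-2.91, 2.91], [-0.3, 2.13], [-1.5, 1.42], [0.17, 2.43], [-1.26, 4.41], [0.16, 1.93], [-2.52, 2.52]. Speed limits (rad/s): [1.89, 1.89, 2.39, 2.39, 3.01, 3.01, 3.01].

## Interface

Orientations are given as [roll, pitch, yaw] about the fixed x, y, z axes, in that order (R = Rz(yaw) Ry(pitch) Rx(roll)).
In Python, from station import * gives the robot as it stands. The module is installed in compiled form; this text tells all that it offers.
- The arm moves only by the shell command python3 -m jog 'ROWS' [FORCE]. ROWS is JSON, a list of rows, each an object with "gripper": the opening in per cent of the stroke, from 0 (shut) to 100 (fully open); "travel": the shift along the tool's x, y, z each as a share of 12 cm, from -1 to 1, a list of three; "roll": the turn about the tool's z as a share of 180 degrees, from -1 to 1. In form: [{"gripper": gripper, "travel": [tx, ty, tz], "roll": roll}, ...]. A call has 1 to 20 rows; each row is the pose to reach, as a shift and turn from the pose commanded when the call began, along the tool's axes at that moment, turning the shorter way round; what a row does not reach only later rows make up. A row lasts 1/8 s, in which the tool goes at most 62.5 mm and 10.7 degrees, less where a joint would pass 70% of its speed; a pose out of reach is approached as far as the arm can. A call with a number of a shift or a turn outside -1 to 1 is refused whole. A call with a gripper value outside its range is refused whole. The fingers move at their own pace and stop on an object; FORCE is the grip in N (left out, the last holds). Time passes only in rows, so rows that repeat a pose let the fingers close. It gives the time, the measured TCP pose, the force, the opening and the grip force at its end, in the units of the state.
- observe(): the state, without advancing time (a new reading comes with each control period).
- snapshot(name): name is "scene" or "top" or "wrist"; returns the picture (420x560x3 uint8, red, green, blue); there is no depth.
- camera_model(name): a dict with "mtx" (3x3 intrinsics, pixels), "cam_to_world" (4x4, takes a point from camera to world coordinates). Camera axes: x right, y down, z forward; pixel columns grow to the right and rows downward; lengths in m; the calibration is good to about 2 mm. A picture is of the moment at which its call begins: read the wrist's pose just before it. camera_model takes no time and is no camera call; for the wrist camera it gives the pose at the moment of the call.
- close_job(): hands the job in; it is judged then, once.
The state is a dict: "t": time; "qpos": joint angles; "qd": joint speeds; "effort": joint torques, N m; "tool_pos": TCP position; "tcp_rot": TCP orientation; "wrist_force": force on the tool from outside, world axes, zero at the start; "moment": the same for the moment, N m; "gripper_width": finger opening in m; "gripper_force": force on a finger pad.
Only numpy, scipy, OpenCV 4.12 (cv2) and the standard library are available. Lean on these libraries where they do the work, as an engineer would, in place of code of your own. Each camera call takes 0.05 s, during which the arm holds its last target. There are 200 camera calls.

## Working session

There is one attempt and no reset: what is moved stays moved. The work goes in short steps, Python scripts to look and compute and a shell command to move; the robot and the scene stay as the last step left them, time stands still between calls to the robot, and variables do not carry over. Pictures are saved under pics/ and viewed, at most 11 in all, crops included, and the job is handed in when it is done.

```bash
mkdir -p pics; python3 - <<'E'
from station import *
import cv2
for n in("scene","top"):
    cv2.imwrite(f"pics/{n}0.png",cv2.cvtColor(snapshot(n),cv2.COLOR_RGB2BGR))
s=observe();print(s)
E
```

```text
{'t': 0.1, 'qpos': array([ 1.13376477,  0.52195146, -0.0362873 ,  1.59993501,  0.02120835,
        1.02106784, -0.11276082]), 'qd': array([ 7.70387586e-05, -1.84520482e-03,  5.94374260e-04, -1.72179257e-04,
       -3.81194380e-04, -3.19882345e-04,  1.01336389e-04]), 'effort': array([ 3.13581841e-03, -9.28488779e+01,  1.98375553e+00, -3.70529437e+01,
        1.80505298e-02,  5.46872689e-03,  5.85475668e-07]), 'tool_pos': array([ 0.22400637, -0.58317369,  0.23079129]), 'tcp_rot': array([-3.14062040e+00,  9.35709470e-05,  3.66829082e-01]), 'wrist_force': array([ 0.18870241, -0.26157038, -0.44384529]), 'moment': array([-0.0359302 , -0.04633235, -0.0083709 ]), 'gripper_force': 0.0, 'gripper_width': 0.08570148021049988}
```

View pics/top0.png

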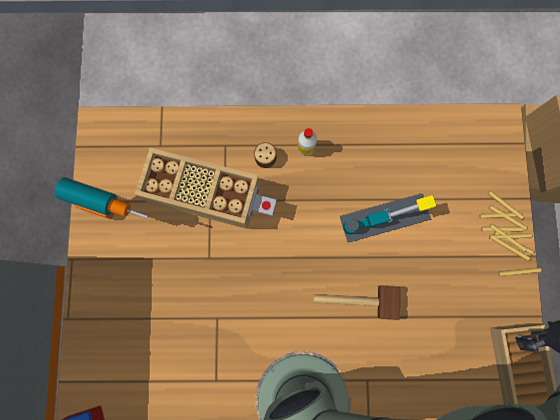

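View pics/scene0.png

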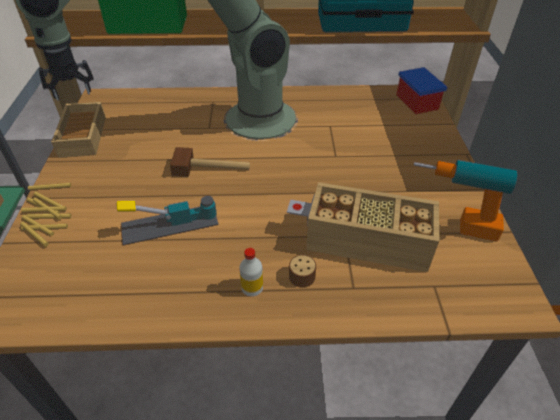

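The top view shows the mark near (266,206), the jack from its saddle (351,227) to its pad (427,203), the glue at (308,140), the log at (265,153) and the mallet head at (392,302). I'll enlarge the part that matters.

```bash
cat >h.py <<'E'
from station import *
import cv2,numpy as np
def save(n,f,box=None,k=1):
    im=cv2.cvtColor(snapshot(n),cv2.COLOR_RGB2BGR)
    if box: x0,y0,x1,y1=box; im=im[y0:y1,x0:x1]
    if k!=1: im=cv2.resize(im,None,fx=k,fy=k,interpolation=cv2.INTER_CUBIC)
    cv2.imwrite(f"pics/{f}.png",im)
def ray(n,uv,z,cm=None):
    c=cm or camera_model(n); T=c["cam_to_world"]
    d=T[:3,:3]@np.linalg.solve(c["mtx"],[uv[0],uv[1],1.]); o=T[:3,3]
    return o+d*(z-o[2])/d[2]
def proj(n,p,cm=None):
    c=cm or camera_model(n); T=c["cam_to_world"]
    q=c["mtx"]@(T[:3,:3].T@(np.array(p)-T[:3,3])); return q[:2]/q[2]
E
python3 - <<'E'
from h import *
save("top","crop",(240,130,450,260),3.8)
print(camera_model("top"))
for n,uv,z in [("mark",(266,206),.091),("saddle",(351,227),.07),("pad",(427,203),.113),("glue",(308,132),.15),("log",(265,153),.05),("mallet",(392,302),.05)]: print(n,ray("top",uv,z).round(3))
E
```

```text
{'mtx': array([[437.88533944,   0.        , 280.27206091],
       [  0.        , 437.88533944, 215.80878863],
       [  0.        ,   0.        ,   1.        ]]), 'cam_to_world': array([[-0.0056917 , -0.98682768,  0.16167476,  0.33887878],
       [-0.99996715,  0.00654968,  0.00477433,  0.05698811],
       [-0.00577036, -0.16164228, -0.98683255,  1.40372457],
       [ 0.        ,  0.        ,  0.        ,  1.        ]])}
mark [0.585 0.107 0.091]
saddle [ 0.521 -0.154  0.07 ]
pad [ 0.586 -0.377  0.113]
glue [ 0.798 -0.021  0.15 ]
log [0.765 0.111 0.05 ]
mallet [ 0.294 -0.274  0.05 ]
```

View pics/crop.png

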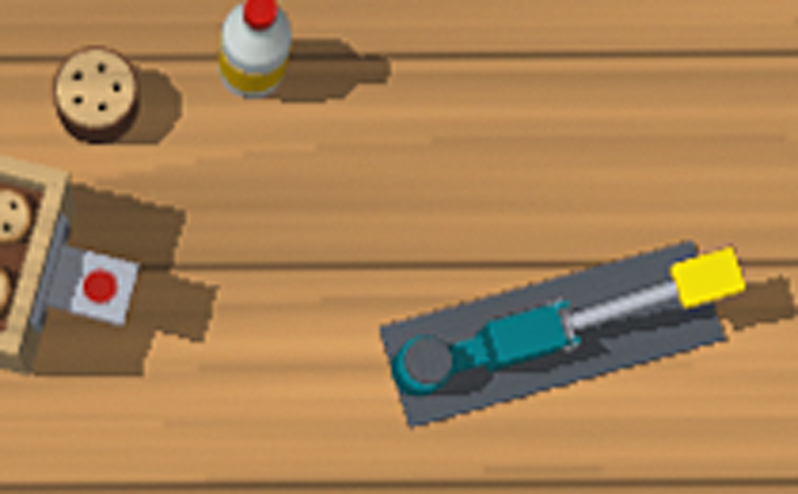

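The enlarged crop gives these pixels: mark (100,286), saddle (428,360), block top (526,336), pad (708,277). Box top corner: (70,175). The glue and log are clear of the straight route.

```bash
python3 - <<'E'
from h import *
P=lambda u,v,z:ray("top",(240+u/3.8-.4,130+v/3.8-.4),z)
m=P(100,286,.091);s=P(428,360,.07);b=P(526,336,.067);p=P(708,277,.113)
print("mark",m,"sad",s,"blk",b,"pad",p)
a=lambda d:np.arctan2(d[1],d[0])
print("jackyaw",a(s-p),a(b-p),a(s-b),"lens",np.hypot(*(s-p)[:2]),np.hypot(*(s-b)[:2]))
pl=[P(390,326,.008),P(413,427,.008),P(690,241,.008),P(727,339,.008)]
print("plate yaw",a(pl[0]-pl[2]),a(pl[1]-pl[3]),np.hypot(*(pl[0]-pl[2])[:2]),np.hypot(*(pl[0]-pl[1])[:2]),sum(pl)/4)
n=ray("top",(258,176),.13);f=ray("top",(151,149),.13)
print("hotel yaw",a(f-n),np.hypot(*(f-n)[:2]))
c=P(138,262,.091);d=P(125,325,.091);print("plate end",a(d-c)-np.pi/2,a(d-c)+np.pi/2,np.hypot(*(c-d)[:2]),(c+d)/2)
E
```

```text
mark [0.58807484 0.10694656 0.091     ] sad [ 0.52935587 -0.15758989  0.07      ] blk [ 0.54895464 -0.23823846  0.067     ] pad [ 0.58786522 -0.3733521   0.113     ]
jackyaw 1.835603150739317 1.851193261589819 1.8091896275901722 lens 0.2235546305878843 0.08299580220383108
plate yaw 1.8423375246845854 1.837109112649698 0.2684273916063828 0.08783489687534073 [ 0.56077217 -0.27637214  0.008     ]
hotel yaw 1.3103420309131577 0.3356831011953693
plate end 1.3669636793121742 4.508556332901968 0.05239911365292346 [0.58186074 0.08165863 0.091     ]
```

```bash
cat >>h.py <<'E'
def rows(p,yaw):
    "shares (travel, roll) from the present pose to TCP p, yaw, tool down"
    from scipy.spatial.transform import Rotation as Ro
    s=observe(); R=Ro.from_euler("xyz",s["tcp_rot"])
    d=R.inv().apply(np.array(p)-s["tool_pos"])/.12
    dy=(yaw-s["tcp_rot"][2]+np.pi)%(2*np.pi)-np.pi
    print("t",s["t"],"pos",s["tool_pos"].round(4),"rpy",s["tcp_rot"].round(3),"F",s["wrist_force"].round(1),"w",round(s["gripper_width"],4),"q7",s["qpos"][6].round(2))
    print("travel",d.round(3),"roll",round(-dy/np.pi,4))
E
python3 -c "
from station import *
print(grip_point_offset)"
python3 -m jog '[{"gripper":100,"travel":[0.9,-0.45,0],"roll":-0.16},{"gripper":100,"travel":[1,-0.5,0],"roll":-0.3},{"gripper":100,"travel":[1,-0.5,0],"roll":-0.468},{"gripper":100,"travel":[1,-0.5,0],"roll":-0.468},{"gripper":100,"travel":[1,-0.5,0],"roll":-0.468},{"gripper":100,"travel":[1,-0.5,0],"roll":-0.468},{"gripper":100,"travel":[1,-0.5,0],"roll":-0.468},{"gripper":100,"travel":[1,-0.5,0],"roll":-0.468},{"gripper":100,"travel":[1,-0.5,0],"roll":-0.468},{"gripper":100,"travel":[1,-0.5,0],"roll":-0.468},{"gripper":100,"travel":[1,-0.5,0],"roll":-0.468},{"gripper":100,"travel":[1,-0.5,0],"roll":-0.468}]'
python3 -c "
from h import *
rows((.552,-.2395,.231),1.84)"
```

```text
0.0187
t: 1.65
tool_pos: [0.3147, -0.4843, 0.2313]
tcp_rot: [-3.142, 0.0, 1.836]
wrist_force: [-1.0, -0.6, 0.5]
gripper_width: 0.0855
gripper_force: 0.0
t 1.65 pos [ 0.3147 -0.4843  0.2313] rpy [-3.142  0.     1.836] F [-1.  -0.6  0.5] w 0.0855 q7 0.97
travel [1.450e+00 2.443e+00 2.000e-03] roll -0.0012
```

```bash

python3 -m jog '[{"gripper":100,"travel":[0.3,0.45,0],"roll":0},{"gripper":100,"travel":[0.5,0.9,0],"roll":0},{"gripper":100,"travel":[0.6,1,0],"roll":0},{"gripper":100,"travel":[0.6,1,0],"roll":0}]' >/dev/null
python3 -m jog '[{"gripper":100,"travel":[0.3,0.45,0],"roll":0},{"gripper":100,"travel":[0.5,0.9,0],"roll":0},{"gripper":100,"travel":[0.6,1,0],"roll":0},{"gripper":100,"travel":[0.6,1,0],"roll":0}]' >/dev/null
python3 -m jog '[{"gripper":100,"travel":[0.25,0.44,0],"roll":0},{"gripper":100,"travel":[0.25,0.44,0],"roll":0},{"gripper":100,"travel":[0.25,0.44,0],"roll":0},{"gripper":100,"travel":[0.25,0.44,0],"roll":0}]' 
python3 -c "
from h import *
rows((.552,-.2395,.231),1.84)
save('wrist','w1')
cm=camera_model('wrist')
for p in [(.552,-.2395,.067),(.5294,-.1576,.07),(.5889,-.3735,.113)]: print(proj('wrist',p,cm))
print(cm)"
```

```text
t: 3.15
tool_pos: [0.5502, -0.2415, 0.2313]
tcp_rot: [-3.141, 0.001, 1.834]
wrist_force: [0.6, -0.4, -0.2]
gripper_width: 0.0855
gripper_force: 0.0
t 3.15 pos [ 0.5502 -0.2415  0.2313] rpy [-3.141e+00  1.000e-03  1.834e+00] F [ 0.6 -0.4 -0.2] w 0.0855 q7 0.35
travel [0.012 0.019 0.003] roll -0.0018
[278.85018363 189.06571518]
[278.61836145 101.49304244]
[279.46848877 331.55612334]
{'mtx': array([[306.47051979,   0.        , 276.59335319],
       [  0.        , 306.47051979, 210.27702079],
       [  0.        ,   0.        ,   1.        ]]), 'cam_to_world': array([[ 9.65307000e-01,  2.48439101e-01,  8.03766683e-02,
         5.29810038e-01],
       [ 2.61117585e-01, -9.18381459e-01, -2.97309776e-01,
        -1.66315300e-01],
       [-4.69315105e-05,  3.07982969e-01, -9.51391869e-01,
         3.74074614e-01],
       [ 0.00000000e+00,  0.00000000e+00,  0.00000000e+00,
         1.00000000e+00]])}
```

View pics/w1.png

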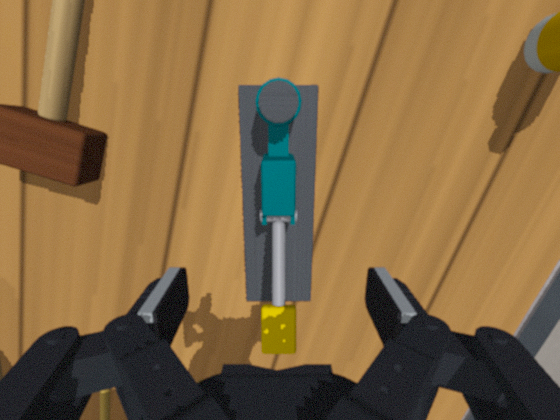

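Wrist view: saddle (279,101), block (279,187) and pad (279,329) all lie where predicted, and the jack is in line with the tool. Next I go down and grip.

```bash

python3 -m jog '[{"gripper":100,"travel":[0.012,0.019,0.4],"roll":-0.002},{"gripper":100,"travel":[0.012,0.019,0.7],"roll":-0.002},{"gripper":100,"travel":[0.012,0.019,0.9],"roll":-0.002},{"gripper":100,"travel":[0.012,0.019,0.9],"roll":-0.002}]' >/dev/null
python3 -m jog '[{"gripper":100,"travel":[0,0,0.3],"roll":0},{"gripper":100,"travel":[0,0,0.6],"roll":0},{"gripper":100,"travel":[0,0,0.8],"roll":0},{"gripper":100,"travel":[0,0,0.8],"roll":0},{"gripper":100,"travel":[0,0,0.8],"roll":0}]' >/dev/null
python3 -m jog '[{"gripper":0,"travel":[0,0,0],"roll":0},{"gripper":0,"travel":[0,0,0],"roll":0},{"gripper":0,"travel":[0,0,0],"roll":0},{"gripper":0,"travel":[0,0,0],"roll":0},{"gripper":0,"travel":[0,0,0],"roll":0},{"gripper":0,"travel":[0,0,0],"roll":0},{"gripper":0,"travel":[0,0,0],"roll":0},{"gripper":0,"travel":[0,0,0],"roll":0}]' 70
python3 -c "
from h import *
rows((.567,.0246,.03),1.32)"
```

```text
t: 5.32
tool_pos: [0.5531, -0.2378, 0.0279]
tcp_rot: [-3.142, 0.0, 1.843]
wrist_force: [-4.6, -0.3, 9.6]
gripper_width: 0.035
gripper_force: 70.5
t 5.325 pos [ 0.5531 -0.2378  0.0279] rpy [-3.142  0.     1.843] F [-4.6 -0.3  9.6] w 0.035 q7 0.23
travel [ 2.075  0.699 -0.018] roll 0.1664
```

```bash

python3 -m jog '[{"gripper":0,"travel":[0,0,-0.05],"roll":0},{"gripper":0,"travel":[0,0,-0.1],"roll":0},{"gripper":0,"travel":[0.15,0.05,-0.1],"roll":0.04},{"gripper":0,"travel":[0.35,0.1,-0.1],"roll":0.08},{"gripper":0,"travel":[0.55,0.15,-0.1],"roll":0.12},{"gripper":0,"travel":[0.75,0.25,-0.1],"roll":0.166},{"gripper":0,"travel":[0.75,0.25,-0.1],"roll":0.166},{"gripper":0,"travel":[0.75,0.25,-0.1],"roll":0.166},{"gripper":0,"travel":[0.75,0.25,-0.1],"roll":0.166}]'
python3 -c "
from h import *
rows((.547,-.053,.038),1.32)"
```

```text
t: 6.45
tool_pos: [0.5576, -0.1436, 0.0393]
tcp_rot: [-3.142, 0.0, 1.321]
wrist_force: [-0.2, 1.1, -8.3]
gripper_width: 0.0351
gripper_force: 71.1
t 6.45 pos [ 0.5576 -0.1436  0.0393] rpy [-3.142  0.     1.321] F [-0.2  1.1 -8.3] w 0.0351 q7 -0.33
travel [ 0.71  -0.272  0.011] roll 0.0005
```

```bash

python3 -m jog '[{"gripper":0,"travel":[0.2,-0.08,0],"roll":0},{"gripper":0,"travel":[0.4,-0.16,0],"roll":0},{"gripper":0,"travel":[0.6,-0.23,0],"roll":0},{"gripper":0,"travel":[0.71,-0.27,0],"roll":0},{"gripper":0,"travel":[0.71,-0.27,0],"roll":0},{"gripper":0,"travel":[0.71,-0.27,0],"roll":0}]'
python3 -c "
from h import *
rows((.567,.0246,.03),1.32)
cm=camera_model('wrist')
print(proj('wrist',(.588,.107,.091),cm),proj('wrist',(.547+.085*.248,-.053+.085*.969,.081),cm))
save('wrist','w2',None,1.4)
np.savez('w2.npz',**cm)
"
```

```text
t: 7.2
tool_pos: [0.5475, -0.0535, 0.0393]
tcp_rot: [3.141, 0.001, 1.321]
wrist_force: [-0.4, -0.1, -8.5]
gripper_width: 0.0351
gripper_force: 71.4
t 7.2 pos [ 0.5475 -0.0535  0.0393] rpy [3.141e+00 1.000e-03 1.321e+00] F [-0.4 -0.1 -8.5] w 0.0351 q7 -0.49
travel [ 0.671 -0.003  0.077] roll 0.0002
[ 273.10055436 -364.58560072] [273.98154867  84.39881983]
```

View pics/w2.png

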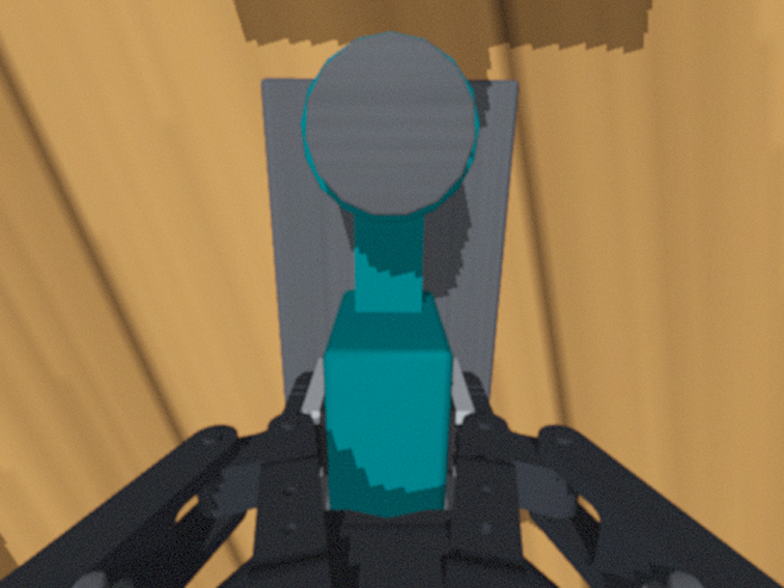

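The wrist view shows the jack held square, with the saddle at (279,88); the plate is out of view. I'll compare the saddle and mark in the fixed cameras.

```bash

python3 -c "
from h import *
c=dict(np.load('w2.npz'))
print(ray('wrist',(278.6,87.9),.081,c))
a=cv2.cvtColor(snapshot('top'),cv2.COLOR_RGB2BGR)[150:270,200:360]
b=cv2.cvtColor(snapshot('scene'),cv2.COLOR_RGB2BGR)[150:270,180:340]
cv2.imwrite('pics/ab.png',np.vstack([cv2.resize(i,None,fx=2.5,fy=2.5,interpolation=cv2.INTER_CUBIC) for i in (a,b)]))
"
```

```text
[0.5692042  0.02804979 0.081     ]
```

View pics/ab.png

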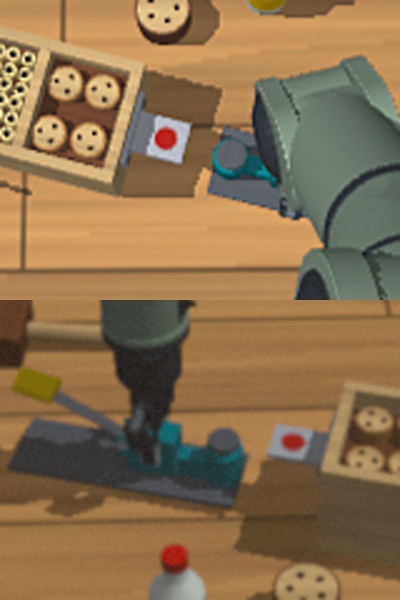

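Top half: mark (166,138), saddle (231,154). Bottom half (scene): mark (292,441), saddle (224,438).

```bash

python3 -c "
from h import *
T=lambda u,v,z:ray('top',(200+u/2.5-.3,150+v/2.5-.3),z)
S=lambda u,v,z:ray('scene',(180+u/2.5-.3,150+(v-300)/2.5-.3),z)
for C,m,s in ((T,(166,138),(231,154)),(S,(292,441),(224,438))):
  a,b=C(*m,.091),C(*s,.081); print(a,b,a-b)
n=T(146,66,.13);f=ray('top',(151,149),.13);d=f-n;print('yaw',np.arctan2(d[1],d[0]),np.hypot(*d[:2]))
"
```

```text
[0.58795666 0.10638449 0.091     ] [0.56934932 0.02704701 0.081     ] [0.01860734 0.07933749 0.01      ]
[0.58669065 0.10606226 0.091     ] [0.56933748 0.02844488 0.081     ] [0.01735318 0.07761737 0.01      ]
yaw 1.309680591087648 0.33605305479374725
```

```bash

python3 -m jog '[{"gripper":0,"travel":[0,0,0.05],"roll":0},{"gripper":0,"travel":[0.1,0,0.05],"roll":0},{"gripper":0,"travel":[0.2,0,0.05],"roll":0},{"gripper":0,"travel":[0.3,-0.01,0.05],"roll":0.001},{"gripper":0,"travel":[0.4,-0.015,0.05],"roll":0.002},{"gripper":0,"travel":[0.5,-0.015,0.05],"roll":0.003},{"gripper":0,"travel":[0.6,-0.015,0.05],"roll":0.003},{"gripper":0,"travel":[0.64,-0.015,0.05],"roll":0.003},{"gripper":0,"travel":[0.64,-0.015,0.05],"roll":0.003},{"gripper":0,"travel":[0.64,-0.015,0.07],"roll":0.003},{"gripper":0,"travel":[0.64,-0.015,0.085],"roll":0.003},{"gripper":0,"travel":[0.64,-0.015,0.095],"roll":0.003},{"gripper":0,"travel":[0.64,-0.015,0.095],"roll":0.003}]'
python3 -c "
from h import *
rows((.567,.0246,.03),1.32)
a=cv2.cvtColor(snapshot('top'),cv2.COLOR_RGB2BGR)[150:270,200:360]
b=cv2.cvtColor(snapshot('scene'),cv2.COLOR_RGB2BGR)[150:270,180:340]
cv2.imwrite('pics/cd.png',np.vstack([cv2.resize(i,None,fx=2.5,fy=2.5,interpolation=cv2.INTER_CUBIC) for i in (a,b)]))
"
```

```text
t: 8.98
tool_pos: [0.5645, 0.0224, 0.0279]
tcp_rot: [-3.142, 0.0, 1.312]
wrist_force: [-0.9, -0.6, -5.2]
gripper_width: 0.0351
gripper_force: 71.6
t 8.975 pos [0.5645 0.0224 0.0279] rpy [-3.142  0.     1.312] F [-0.9 -0.6 -5.2] w 0.0351 q7 -0.62
travel [ 0.023  0.015 -0.017] roll -0.0025
```

View pics/cd.png

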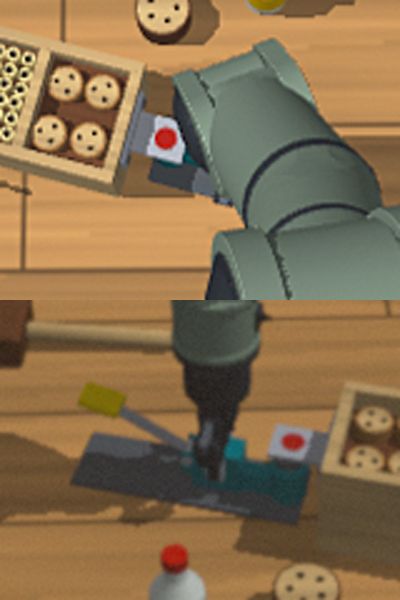

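Placement looks right: the mark hasn't moved, and the saddle sits about 3 mm short of it, which leaves room for the pull of the strokes. I'll release, rise and go over the pad.

```bash

python3 -m jog '[{"gripper":0,"travel":[0,0,0.01],"roll":0},{"gripper":0,"travel":[0,0,0.01],"roll":0},{"gripper":100,"travel":[0,0,0.01],"roll":0},{"gripper":100,"travel":[0,0,0.01],"roll":0},{"gripper":100,"travel":[0,0,0.01],"roll":0},{"gripper":100,"travel":[0,0,0.01],"roll":0},{"gripper":100,"travel":[0,0,0.01],"roll":0},{"gripper":100,"travel":[0,0,-0.2],"roll":0},{"gripper":100,"travel":[0,0,-0.5],"roll":0},{"gripper":100,"travel":[0,0,-0.9],"roll":0},{"gripper":100,"travel":[0,0,-1],"roll":0},{"gripper":100,"travel":[0,0,-1],"roll":0}]'
python3 -m jog '[{"gripper":0,"travel":[-0.3,0,0],"roll":0},{"gripper":0,"travel":[-0.6,0,0],"roll":0},{"gripper":0,"travel":[-0.9,0,0],"roll":0},{"gripper":0,"travel":[-1,0,0],"roll":0},{"gripper":0,"travel":[-1,0,0],"roll":0},{"gripper":0,"travel":[-1,0,0],"roll":0}]'
python3 -c "
from h import *
o=np.array([.5645-.0003,.0224-.001]);x=np.array([np.cos(1.312),np.sin(1.312)])
rows((*(o-.139*x),.125),1.312)
cm=camera_model('wrist')
for d,z in((-.139,.113),(0,.067),(.085,.07)): print(proj('wrist',(*(o+d*x),z),cm))
save('wrist','w3')
"
```

```text
t: 10.58
tool_pos: [0.5648, 0.0226, 0.1482]
tcp_rot: [3.141, -0.0, 1.312]
wrist_force: [-0.4, -0.7, -0.4]
gripper_width: 0.0853
gripper_force: 0.0
t: 11.32
tool_pos: [0.5341, -0.0919, 0.1474]
tcp_rot: [-3.141, -0.001, 1.314]
wrist_force: [-0.5, 0.8, -0.1]
gripper_width: -0.0001
gripper_force: 0.0
t 11.325 pos [ 0.5341 -0.0919  0.1474] rpy [-3.141e+00 -1.000e-03  1.314e+00] F [-0.5  0.8 -0.1] w -0.0001 q7 -0.35
travel [-0.181  0.     0.187] roll 0.0006
[276.12852006 271.84447289]
[276.589411   47.4775671]
[ 276.91790152 -123.0337604 ]
```

View pics/w3.png

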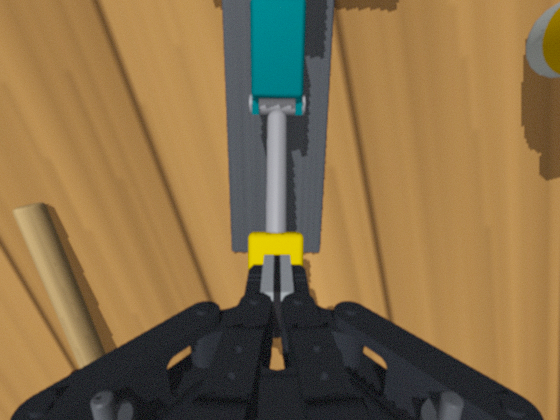

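The wrist view shows the shut fingers centred across the pad, with the block at (277,47) as predicted. Now the trial stroke.

```bash

python3 -m jog '[{"gripper":0,"travel":[-0.18,0,0],"roll":0},{"gripper":0,"travel":[-0.18,0,0.19],"roll":0},{"gripper":0,"travel":[-0.18,0,0.19],"roll":0},{"gripper":0,"travel":[-0.18,0,0.19],"roll":0}]'
python3 -m jog '[{"gripper":0,"travel":[0,0,0.1],"roll":0},{"gripper":0,"travel":[-0.03,0,0.17],"roll":0},{"gripper":0,"travel":[-0.06,0,0.24],"roll":0},{"gripper":0,"travel":[-0.09,0,0.31],"roll":0},{"gripper":0,"travel":[-0.11,0,0.38],"roll":0},{"gripper":0,"travel":[-0.125,0,0.46],"roll":0},{"gripper":0,"travel":[-0.13,0,0.53],"roll":0},{"gripper":0,"travel":[-0.13,0,0.6],"roll":0},{"gripper":0,"travel":[-0.125,0,0.66],"roll":0},{"gripper":0,"travel":[-0.12,0,0.7],"roll":0},{"gripper":0,"travel":[-0.12,0,0.72],"roll":0},{"gripper":0,"travel":[-0.12,0,0.72],"roll":0},{"gripper":0,"travel":[-0.12,0,0.72],"roll":0}]'
python3 -c "
from h import *
a=cv2.cvtColor(snapshot('top'),cv2.COLOR_RGB2BGR)[150:270,200:360]
b=cv2.cvtColor(snapshot('scene'),cv2.COLOR_RGB2BGR)[150:270,180:340]
cv2.imwrite('pics/ef.png',np.vstack([cv2.resize(i,None,fx=2.5,fy=2.5,interpolation=cv2.INTER_CUBIC) for i in (a,b)]))
"
```

```text
t: 11.88
tool_pos: [0.5288, -0.1134, 0.1256]
tcp_rot: [3.141, -0.0, 1.314]
wrist_force: [1.1, 0.3, -0.4]
gripper_width: 0.0
gripper_force: 0.0
t: 13.5
tool_pos: [0.5246, -0.1303, 0.0407]
tcp_rot: [3.14, 0.002, 1.311]
wrist_force: [-15.2, -6.8, 55.9]
gripper_width: 0.0
gripper_force: 28.0
```

View pics/ef.png

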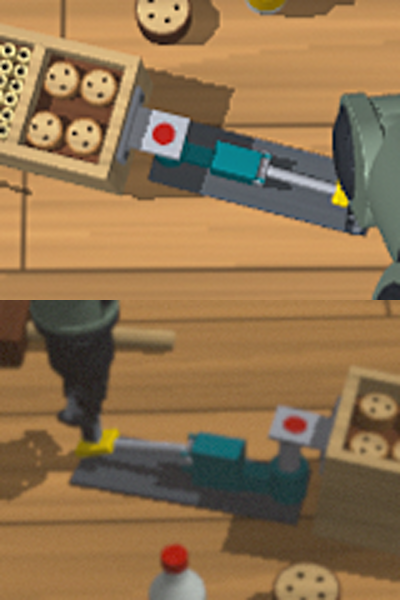

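The stroke worked: the plate and mark rose, and the jack's base corner stays at (297,522) in the scene crop. Now let it come back up slowly.

```bash

python3 -m jog '[{"gripper":0,"travel":[0,0,-0.06],"roll":0},{"gripper":0,"travel":[-0.01,0,-0.12],"roll":0},{"gripper":0,"travel":[-0.01,0,-0.19],"roll":0},{"gripper":0,"travel":[0,0,-0.26],"roll":0},{"gripper":0,"travel":[0.01,0,-0.34],"roll":0},{"gripper":0,"travel":[0.03,0,-0.41],"roll":0},{"gripper":0,"travel":[0.06,0,-0.48],"roll":0},{"gripper":0,"travel":[0.09,0,-0.55],"roll":0},{"gripper":0,"travel":[0.12,0,-0.62],"roll":0},{"gripper":0,"travel":[0.12,0,-0.72],"roll":0},{"gripper":0,"travel":[0.12,0,-0.72],"roll":0},{"gripper":0,"travel":[0.12,0,-0.72],"roll":0},{"gripper":0,"travel":[0.12,0,-0.72],"roll":0}]'
python3 -c "
from h import *
a=cv2.cvtColor(snapshot('top'),cv2.COLOR_RGB2BGR)[150:270,200:360]
b=cv2.cvtColor(snapshot('scene'),cv2.COLOR_RGB2BGR)[150:270,180:340]
cv2.imwrite('pics/gh.png',np.vstack([cv2.resize(i,None,fx=2.5,fy=2.5,interpolation=cv2.INTER_CUBIC) for i in (a,b)]))
o=np.array([.5642,.0214]);x=np.array([np.cos(1.312),np.sin(1.312)])
f=lambda p:(np.array(proj('top',p))-[200,150]+.3)*2.5
print('predicted block top, mark in crop',f((*o,.067)),f((.5873,.1063,.091)))
"
```

```text
t: 15.22
tool_pos: [0.5282, -0.1143, 0.1248]
tcp_rot: [-3.141, 0.0, 1.312]
wrist_force: [0.1, -0.3, -0.2]
gripper_width: -0.0
gripper_force: 0.0
predicted block top, mark in crop [235.36707802 160.00985574] [166.06947525 138.528412  ]
```

View pics/gh.png

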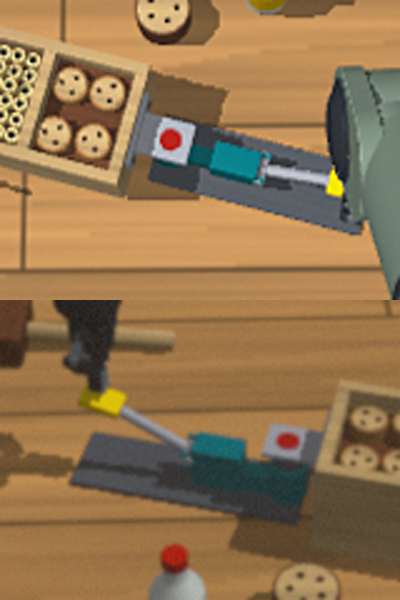

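The handle is back up and the hotel is down. The mark moved about 5 mm towards the jack, from (166,138) to (170,139) in the crop, so the second stroke stays well within 17 mm.

```bash

python3 -m jog '[{"gripper":0,"travel":[0,0,0.1],"roll":0},{"gripper":0,"travel":[-0.03,0,0.17],"roll":0},{"gripper":0,"travel":[-0.06,0,0.24],"roll":0},{"gripper":0,"travel":[-0.09,0,0.31],"roll":0},{"gripper":0,"travel":[-0.11,0,0.38],"roll":0},{"gripper":0,"travel":[-0.125,0,0.46],"roll":0},{"gripper":0,"travel":[-0.13,0,0.53],"roll":0},{"gripper":0,"travel":[-0.13,0,0.6],"roll":0},{"gripper":0,"travel":[-0.125,0,0.65],"roll":0},{"gripper":0,"travel":[-0.12,0,0.68],"roll":0},{"gripper":0,"travel":[-0.12,0,0.69],"roll":0},{"gripper":0,"travel":[-0.12,0,0.69],"roll":0},{"gripper":0,"travel":[-0.12,0,0.69],"roll":0},{"gripper":0,"travel":[-0.12,0,0.69],"roll":0},{"gripper":0,"travel":[-0.12,0,0.69],"roll":0}]'
python3 -c "
from h import *
a=cv2.cvtColor(snapshot('top'),cv2.COLOR_RGB2BGR)[150:270,200:360]
b=cv2.cvtColor(snapshot('scene'),cv2.COLOR_RGB2BGR)[150:270,180:340]
cv2.imwrite('pics/ij.png',np.vstack([cv2.resize(i,None,fx=2.5,fy=2.5,interpolation=cv2.INTER_CUBIC) for i in (a,b)]))
print(observe()['wrist_force'])
"
```

```text
t: 17.2
tool_pos: [0.5243, -0.1303, 0.0431]
tcp_rot: [3.141, 0.002, 1.311]
wrist_force: [-9.9, -9.1, 30.6]
gripper_width: 0.0001
gripper_force: 16.0
[-9.55335723 -8.27888785 30.13355856]
```

View pics/ij.png

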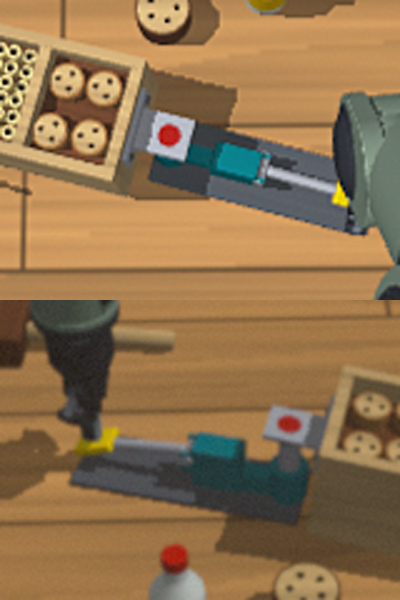

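The handle is down at its stop with 30 N on it. The mark is raised, at (169,135) in the top half and (289,424) in the scene half.

```bash

python3 -c "
from h import *
a=ray('top',(200+168.5/2.5-.3,150+135/2.5-.3),.117);b=ray('scene',(180+289/2.5-.3,150+124/2.5-.3),.117)
print(a,b)
bl=ray('top',(200+240/2.5-.3,150+160/2.5-.3),.067);s=bl[:2]+.085*np.array([.256,.967]);d=np.hypot(*(a[:2]-s));print(s,d,np.hypot(*(a[:2]-[.5863,.1035])))
if np.hypot(*(a[:2]-[.5863,.1035]))<.014: print(close_job())
"
```

```text
[0.58665604 0.10241213 0.117     ] [0.585651   0.10208448 0.117     ]
[0.58593415 0.09785998] 0.004609038573444834 0.0011446531945552996
the job is handed in; nothing more can be done
None
```

The job is handed in: after one full trial stroke, the jack is holding the hotel's marked end up, with the arm pressing the handle against its stop at about 30 N and the saddle within about 5 mm of the red mark; the judge's verdict wasn't shown.

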